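# Fish a fallen carton from behind the unit and work it back into its row

## Task

One carton of the row has slipped down into the narrow gap between the grey drawer unit and the red basket, where no hand fits: take the pull hook, draw the carton out past the left end of the unit with it, still upright, and lay the hook back down on the table. Then ease the two middle cartons on the unit apart and work the fallen one in between them, turned the same way as the others, so that all five stand upright in one row on the floor of the tray. Topple no carton on the way and leave the other things on the table where they are.

Things in the scene. Friction and masses are not known exactly. Their poses are not given: they have to be found in the camera images.
- rack: Fixed grey steel drawer unit (drawers do not open), 96 deep (x) x 288 long (y); its top is an open tray with the row of cartons. Origin: centre of its underside, on the table; x away from the robot, y along the row to its left end, z up. Tray floor 100 above the table; inside 88 (x) x 280 (y). Front and back lips stand 18 above the tray floor, the end cheeks 42, all 4 thick.
- tray_middle (a point): Middle of the tray floor of the drawer unit, 100 mm above the table (axes as the unit's).
- gap_mouth (a point): Left, open mouth of the gap behind the unit, on the table, midway across, level with the unit's left end; axes as the unit's, so the gap runs from here along -y. The gap is 71 wide (56 under the basket's rim): it reaches from 48 to 119 mm behind the unit's middle. Its walls are too high and too close for a gripper to reach down to the carton.
- basket: Red perforated basket full of bottles, fixed, about 303 (x) x 423 (y) x 139 high, axes along the drawer unit's; the far side of the gap. Origin: centre of its underside, on the table. Its rim ends 156 mm left of the drawer unit's middle, so 12 mm past the unit's left end.
- fallen: Dark blue cuboid carton (collider 52 x 67 x 69). Origin: centre of its underside; x is along its 52 mm side, y along its 67 mm side, z up. 0.08 to 0.17 kg. It stands upright on the table in the gap, its 67 mm side along the gap, its centre 50 to 90 mm inside the mouth. In the row its 67 mm side lies across the tray, as its neighbours' do; either face may look forward.
- hook: Pull hook on the table, 0.16 kg: flat black handle 104 long (x) x 26 wide x 22 high, then a 7 mm steel rod that rises (x = 74 to 100), runs level to x = 205, its underside 52.5 above the handle's underside, and ends in a toe bent straight down at x = 215 to the level of the handle's underside. Origin: centre of the handle's underside; x from handle to toe, z up as it lies.
- hook_grip (a point): Middle of the hook's handle, 11 mm above its underside (axes as the hook's). The table around the hook's starting place is free to lay it down on again.
- hook_toe (a point): Lower end of the hook's toe, 215 mm ahead of the handle's middle, 4 mm above the level of the handle's underside (axes as the hook's).
- row_1: Dark blue carton like fallen, same size and axes, 0.12 kg, loose. Stands in the tray, its 67 mm side across it; number 1 of four, counted from the left (+y) end.
- row_2: Dark blue carton like fallen, same size and axes, 0.12 kg, loose. Stands in the tray, its 67 mm side across it; number 2 of four, counted from the left (+y) end. Neighbour of the free middle place, which is 39 to 49 wide, less than a carton; the cartons slide along the tray, 20 mm to spare in all with five in.
- row_3: Dark blue carton like fallen, same size and axes, 0.12 kg, loose. Stands in the tray, its 67 mm side across it; number 3 of four, counted from the left (+y) end. Neighbour of the free middle place, which is 39 to 49 wide, less than a carton; the cartons slide along the tray, 20 mm to spare in all with five in.
- row_4: Dark blue carton like fallen, same size and axes, 0.12 kg, loose. Stands in the tray, its 67 mm side across it; number 4 of four, counted from the left (+y) end.
- cutter: Yellow box cutter lying flat, 20 x 156 x 14; bystander. Origin: centre of its underside.
- red_marker: White and red felt marker lying flat, 17 x 137 x 19; bystander. Origin: centre of its underside.
- pot: Small round cream pot with a red band, 63 across, 34 high; bystander. Origin: centre of its underside.
- dropper_bottle: Small amber dropper bottle standing up, 33 across, 102 high; bystander. Origin: centre of its underside.

How it is judged:
By the outcome, as a careful person would: the job done as asked, in the order asked, and still so for the second after the job is handed in, with the robot touching nothing.
It also fails if it takes over 72 s, if anything falls off the work surface, if the arm or the gripper's body presses on something with over 40 N, if the wrist force passes 120 N, or if a joint passes its speed limit or range.

## Robot

A 6-joint arm with a two-finger parallel gripper is mounted at the origin on a cart in front of the work surface, level with it; the furniture and walls round the work are solid. World frame = base frame: x ahead of the robot, y to its left, z up, the work surface at z = 0. Lengths are in m, angles in rad, forces in N, time in s.
With the tool pointing down it reaches from about 0.25 to 0.725 m from the base axis. Payload 4 kg.
Tool frame: the origin (TCP) lies midway between the tips of the shut fingers; the grasp point (between the pads) lies bot.pinch_z behind it (bot.pinch_z is the distance from the TCP to the grasp point, in m); z points along the fingers, y is the line along which they close (so a half turn about z gives the same grasp; the last joint's range is limited). The gripper opens to 85 mm and grips with 20 to 120 N. Pads are 22 mm wide; open, the fingers measure 114 mm over their backs; the gripper's body (76 mm by 85 mm) begins 54 mm behind the grasp point. The pads swing forward as they close: fully open they stand 13 mm farther back than shut.
Start: joints at [-1.202, 0.241, 0.005, 1.335, 0, 1.571], TCP at [0.18, -0.466, 0.231] pointing down, gripper open.
Joint ranges: [-2.72, 2.72], [-1.05, 1.87], [-1.09, 1.28], [-1.99, 2.15], [-1.42, 1.44], [-3.14, 3.14]. Speed limits (rad/s): [2.79, 2.79, 3.14, 3.14, 3.14, 3.14].

## Interface

Orientations are given as a unit quaternion [x, y, z, w].
In Python, from workcell import bot, vision, ticket gives the robot as it stands (bot), with the cameras (vision) and the job (ticket).
- The arm moves only by the tool jog_arm, called after "Emit:" as a command line: name --argument value ..., lists and objects as JSON in quotes. Schema: {"type":"object","properties":{"deltas":{"type":"array","items":{"type":"object","properties":{"wx":{"type":"number"},"wy":{"type":"number"},"wz":{"type":"number"},"sx":{"type":"number"},"sy":{"type":"number"},"sz":{"type":"number"},"jaw":{"type":"number"}},"additionalProperties":false,"required":["jaw"]},"minItems":1,"maxItems":10},"only":{"type":"string"},"quiet":{"type":"boolean"},"lines":{"type":"string"}},"required":["deltas"],"additionalProperties":false}. deltas is a list of rows, 1 to 10 of them, each an object with the fields wx, wy, wz (a rotation vector in rad), sx, sy, sz (the shift in m), jaw (the finger opening in m); a field left out counts as zero (the opening has to be given); each row is the pose to reach, as a shift and turn from the pose commanded when the call began, along the tool's axes at that moment; what a row does not reach only later rows make up. A row lasts 1/8 s, in which the tool goes at most 0.0625 m and 0.188 rad, less where a joint would pass 70% of its speed; a pose out of reach is approached as far as the arm can. The fingers move at their own pace and stop on an object; the grip force is fixed at half the most. Time passes only in rows, so rows that do not move let the fingers close. The tool returns the time, the measured TCP pose, the force, the opening and the grip force at its end. only (a regular expression) keeps the lines of the reply that match it, lines (a string "A,B") keeps lines A to B, and quiet returns only ok. Input that does not fit is refused with a message, and nothing moves.
- bot.get_obs(): the state, without advancing time (a new reading comes with each control period).
- vision.camera(name): name is "side" or "top" or "wrist"; returns the picture (420x560x3 uint8, red, green, blue); there is no depth.
- vision.calibration(name): a dict with "mtx" (3x3 intrinsics, pixels), "R" (3x3) and "t" (3): a world point X has camera coordinates R X + t. Camera axes: x right, y down, z forward; pixel columns grow to the right and rows downward; lengths in m; the calibration is good to about 2 mm. A picture is of the moment at which its call begins: read the wrist's pose just before it. calibration takes no time and is no camera call; for the wrist camera it gives the pose at the moment of the call.
- ticket.job_done(): hands the job in; it is judged then, once.
The state is a dict: "clock": time; "joint_pos": joint angles; "joint_vel": joint speeds; "tau": joint torques, N m; "eef_pos": TCP position; "tool_rot": TCP orientation; "ft_force": force on the tool from outside, world axes, zero at the start; "ft_torque": the same for the moment, N m; "grip_width": finger opening in m; "grasp_force": force on a finger pad.
Only numpy, scipy, OpenCV 4.12 (cv2) and the standard library are available. Lean on these libraries where they do the work, as an engineer would, in place of code of your own. Each camera call takes 0.05 s, during which the arm holds its last target. There are 200 camera calls.

## Working session

There is one attempt and no reset: what is moved stays moved. The work goes in short steps, Python scripts to look and compute and a tool call to move; the robot and the scene stay as the last step left them, time stands still between calls to the robot, and variables do not carry over. Pictures are saved under pics/ and viewed, at most 10 in all, crops included, and the job is handed in when it is done.

```bash
ls; mkdir -p pics
```

Run:
```python
from workcell import bot, vision, ticket
import cv2,numpy as np
o=bot.get_obs()
print({k:np.round(v,3).tolist() for k,v in o.items()}, bot.pinch_z)
for n in ("top","side"):
    c=vision.calibration(n); print(n,np.round(c["mtx"],1).tolist(),np.round(c["R"],3).tolist(),np.round(c["t"],3).tolist(), np.round(-c["R"].T@c["t"],3))
    cv2.imwrite(f"pics/{n}0.png",vision.camera(n)[:,:,::-1])
```

```text
pics
workcell.py
{'clock': 0.0, 'joint_pos': [-1.202, 0.241, 0.004, 1.335, -0.0, 1.571], 'joint_vel': [0.001, 0.002, 0.001, -0.002, -0.0, 0.001], 'tau': [0.0, -37.232, 25.241, 0.017, -0.0, -0.0], 'eef_pos': [0.18, -0.466, 0.23], 'tool_rot': [0.983, 0.183, -0.0, -0.001], 'ft_force': [0.115, 0.195, 0.143], 'ft_torque': [-0.029, -0.022, 0.02], 'grasp_force': 0.0, 'grip_width': 0.085} 0.0187
top [[381.6, 0.0, 282.8], [0.0, 381.6, 212.7], [0.0, 0.0, 1.0]] [[-0.02, -1.0, -0.006], [-0.984, 0.02, -0.179], [0.179, 0.003, -0.984]] [-0.025, 0.559, 1.079] [ 0.356 -0.04   1.162]
side [[493.6, 0.0, 279.2], [0.0, 493.6, 205.6], [0.0, 0.0, 1.0]] [[-0.998, 0.06, -0.001], [0.027, 0.437, -0.899], [-0.053, -0.897, -0.438]] [0.528, 0.089, 1.62] [0.611 1.383 0.79 ]
```

View pics/top0.png

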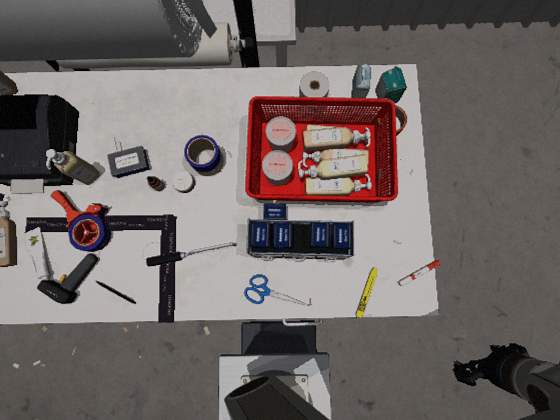

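View pics/side0.png

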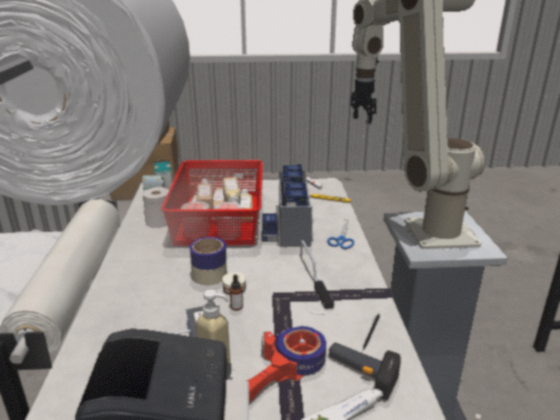

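The top view shows the drawer unit at about (301,238), cartons at columns 259/283/319/343, the fallen one at (274,211), the hook handle at (165,259) and its toe at (236,244). I'll zoom in on the top view and do the first measurements.

Create h.py:
```python
from workcell import bot, vision, ticket
import cv2,numpy as np
from scipy.spatial.transform import Rotation as Ro
def ray(n,uv,c=None):
    c=c or vision.calibration(n); d=c["R"].T@np.linalg.inv(c["mtx"])@np.array([*uv,1.]); return -c["R"].T@c["t"],d
def plane(n,uv,z,c=None):
    o,d=ray(n,uv,c); return o+d*(z-o[2])/d[2]
def tri(a,b):
    # a,b: (o,d); returns midpoint and miss distance
    A=np.stack([a[1],-b[1]],1); s=np.linalg.lstsq(A,b[0]-a[0],rcond=None)[0]
    p=a[0]+s[0]*a[1]; q=b[0]+s[1]*b[1]; return (p+q)/2,np.linalg.norm(p-q)
def proj(n,X,c=None):
    c=c or vision.calibration(n); p=c["mtx"]@(c["R"]@np.asarray(X)+c["t"]); return p[:2]/p[2]
```

Run:
```python
import cv2
im=cv2.imread("pics/top0.png")
a=cv2.resize(im[195:275,140:360],None,fx=3.6,fy=3.6,interpolation=cv2.INTER_CUBIC)
s=cv2.imread("pics/side0.png")
b=cv2.resize(s[155:310,230:370],None,fx=1.9,fy=1.9,interpolation=cv2.INTER_CUBIC)
import numpy as np
o=np.zeros((600,800,3),np.uint8); o[:a.shape[0],:a.shape[1]]=a; o[295:295+b.shape[0],:b.shape[1]]=b
cv2.imwrite("pics/crop0.png",o); print(a.shape,b.shape)
from h import *
for n,uv,z in [("handle",(165,259),.02),("toe",(236,244),.0),("carton",(259,234),.169),("carton4",(343,234),.169),("fallen",(274,211),.069)]: print(n,plane("top",uv,z).round(3))
```

```text
(288, 792, 3) (294, 266, 3)
handle [0.431 0.318 0.02 ]
toe [0.474 0.108 0.   ]
carton [0.482 0.027 0.169]
carton4 [ 0.477 -0.193  0.169]
fallen [ 0.561 -0.011  0.069]
```

View pics/crop0.png

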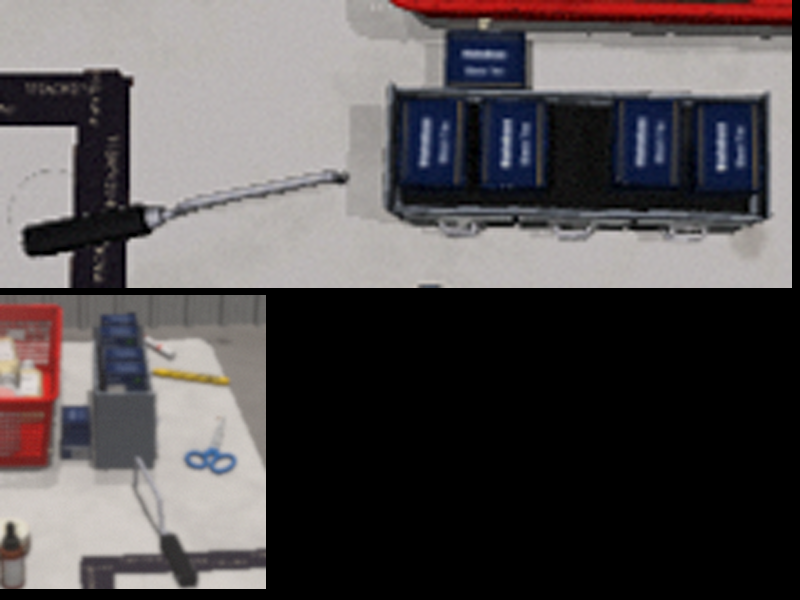

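Add to h.py:
```python
def go(*targets):
    """targets (x,y,z,yaw_deg of tool x, tool down): print rotvec, shift in present tool axes"""
    o=bot.get_obs(); R0=Ro.from_quat(o["tool_rot"]); p0=np.array(o["eef_pos"])
    xt=R0.as_matrix()[:,0]; print("now",p0.round(4),"yaw",round(np.degrees(np.arctan2(xt[1],xt[0])),1),"t",round(o["clock"],2),"q",np.round(o["joint_pos"],2))
    for x,y,z,a in targets:
        R=Ro.from_euler("z",a,degrees=True)*Ro.from_rotvec([np.pi,0,0])
        print((x,y,z,a),"->",(R0.inv()*R).as_rotvec().round(3),R0.inv().apply(np.array([x,y,z])-p0).round(4))
```

Run:
```python
from h import *
f=lambda u,v:(140+(u+.5)/3.6-.5,195+(v+.5)/3.6-.5)
g=lambda u,v:(230+(u+.5)/1.9-.5,155+(v-295+.5)/1.9-.5)
A=plane("top",f(28,242),.02); B=plane("top",f(155,215),.02); T=plane("top",f(343,177),.056)
print("handle",A.round(4),B.round(4),((A+B)/2).round(4),"toe",T.round(4), np.linalg.norm((T-(A+B)/2)[:2]), np.degrees(np.arctan2(*(T-(A+B)/2)[1::-1])), np.degrees(np.arctan2(*(T-B)[1::-1])))
# unit corners in side view/top view: left cheek top corners z=.142
for n,uv in [("cheek back-top",(393,88)),("cheek front-top",(393,214)),("right back",(768,95)),("right front",(768,215))]: print(n,plane("top",f(*uv),.142).round(4))
print("side cheek top", plane("side",g(95,392),.142).round(4),plane("side",g(156,392),.142).round(4))
print("tri cheek back-top",tri(ray("top",f(393,88)),ray("side",g(95,392))))
for uv in [(447,33),(526,33),(447,88),(526,88)]: print("fallen top",plane("top",f(*uv),.069).round(4))
for uv in [(402,98),(466,98),(402,188),(466,188),(482,188),(546,188),(616,188),(680,188),(698,188),(760,188)]: print("row",plane("top",f(*uv),.169).round(4))
go((.433,.318,.28,90),(.30,-.0,.3,60),(.433,.318,.28,-90))
```

```text
handle [0.4236 0.3697 0.02  ] [0.4438 0.2651 0.02  ] [0.4337 0.3174 0.02  ] toe [0.4686 0.1044 0.056 ] 0.21582391332983558 -80.70538813896273 -81.23528597371532
cheek back-top [0.5262 0.0557 0.142 ]
cheek front-top [0.4317 0.0561 0.142 ]
right back [ 0.5151 -0.2258  0.142 ]
right front [ 0.4254 -0.2211  0.142 ]
side cheek top [0.5306 0.0566 0.142 ] [0.4346 0.0627 0.142 ]
tri cheek back-top (array([0.52846346, 0.05557492, 0.14102912]), np.float64(0.004181842670221192))
fallen top [0.5827 0.0185 0.069 ]
fallen top [ 0.5814 -0.0456  0.069 ]
fallen top [0.5375 0.019  0.069 ]
fallen top [ 0.5362 -0.0447  0.069 ]
row [0.5141 0.0467 0.169 ]
row [ 5.132e-01 -2.000e-04  1.690e-01]
row [0.4483 0.047  0.169 ]
row [0.4473 0.0007 0.169 ]
row [ 0.4471 -0.0109  0.169 ]
row [ 0.4462 -0.0571  0.169 ]
row [ 0.4452 -0.1077  0.169 ]
row [ 0.4442 -0.1539  0.169 ]
row [ 0.444  -0.1669  0.169 ]
row [ 0.4431 -0.2116  0.169 ]
now [ 0.1801 -0.4658  0.2305] yaw 21.1 t 0.1 q [-1.2   0.24  0.    1.34  0.    1.57]
(0.433, 0.318, 0.28, 90) -> [-2.000e-03 -1.000e-03 -1.202e+00] [ 0.5185 -0.6401 -0.0483]
(0.3, -0.0, 0.3, 60) -> [-0.002 -0.001 -0.678] [ 0.2798 -0.3914 -0.0687]
(0.433, 0.318, 0.28, -90) -> [-1.00e-03  2.00e-03  1.94e+00] [ 0.5185 -0.6401 -0.0483]
```

Emit:
jog_arm --deltas '[{"wz": -0.15, "sx": 0.05, "sy": -0.06, "sz": -0.04, "jaw": 0.085}, {"wz": -0.3, "sx": 0.1, "sy": -0.12, "sz": -0.05, "jaw": 0.085}, {"wz": -0.45, "sx": 0.14, "sy": -0.18, "sz": -0.05, "jaw": 0.085}, {"wz": -0.6, "sx": 0.19, "sy": -0.24, "sz": -0.05, "jaw": 0.085}, {"wz": -0.75, "sx": 0.24, "sy": -0.3, "sz": -0.05, "jaw": 0.085}, {"wz": -0.9, "sx": 0.28, "sy": -0.36, "sz": -0.05, "jaw": 0.085}, {"wz": -1.05, "sx": 0.33, "sy": -0.42, "sz": -0.05, "jaw": 0.085}, {"wz": -1.2, "sx": 0.38, "sy": -0.48, "sz": -0.05, "jaw": 0.085}, {"wz": -1.365, "sx": 0.43, "sy": -0.54, "sz": -0.05, "jaw": 0.085}, {"wz": -1.365, "sx": 0.475, "sy": -0.6, "sz": -0.05, "jaw": 0.085}]'

```text
clock: 1.35
eef_pos: [0.3629, 0.1245, 0.2811]
tool_rot: [0.647, 0.763, 0.0, 0.0]
ft_force: [1.0, -1.2, 0.5]
grip_width: 0.0853
grasp_force: 0.0
```

Run:
```python
from h import *
go((.4337,.3174,.28,99.3),(.4337,.3174,.22,99.3))
```

```text
now [0.3629 0.1245 0.2811] yaw 99.4 t 1.35 q [ 0.33 -0.01 -0.15  1.43 -0.    1.74]
(0.4337, 0.3174, 0.28, 99.3) -> [0.    0.    0.002] [0.1787 0.1014 0.0011]
(0.4337, 0.3174, 0.22, 99.3) -> [0.    0.    0.002] [0.1787 0.1014 0.0611]
```

Emit:
jog_arm --deltas '[{"sx": 0.05, "sy": 0.03, "jaw": 0.085}, {"sx": 0.1, "sy": 0.056, "jaw": 0.085}, {"sx": 0.15, "sy": 0.08, "sz": 0.02, "jaw": 0.085}, {"sx": 0.178, "sy": 0.1, "sz": 0.05, "jaw": 0.085}, {"sx": 0.178, "sy": 0.1, "sz": 0.05, "jaw": 0.085}, {"sx": 0.178, "sy": 0.1, "sz": 0.05, "jaw": 0.085}]'

```text
clock: 2.1
eef_pos: [0.4322, 0.3137, 0.231]
tool_rot: [0.647, 0.762, -0.001, -0.0]
ft_force: [0.4, 0.0, 0.4]
grip_width: 0.0852
grasp_force: 0.0
```

Run:
```python
from h import *
c=vision.calibration("wrist"); im=vision.camera("wrist"); cv2.imwrite("pics/w1.png",im[:,:,::-1])
import pickle; pickle.dump(c,open("w1.pkl","wb"))
print("cam",(-c["R"].T@c["t"]).round(3),c["R"].round(2).tolist(),c["mtx"][0,0].round(1))
for X in [(.4337,.3174,.022),(.4686,.1044,.056),(.4424,.2659,.011),(.425,.3689,.011)]: print(proj("wrist",X,c).round(1))
go((.4337,.3174,.02,99.3))
```

```text
cam [0.422 0.379 0.373] [[0.99, 0.16, -0.0], [0.16, -0.95, 0.26], [0.04, -0.26, -0.97]] 324.1
[284.9 180.8]
[284.4 368.3]
[284.9 223.1]
[284.8 131.6]
now [0.4326 0.3136 0.2318] yaw 99.3 t 2.15 q [ 0.63  0.31  0.1   1.36 -0.    2.04]
(0.4337, 0.3174, 0.02, 99.3) -> [0. 0. 0.] [0.0036 0.0017 0.2118]
```

View pics/w1.png

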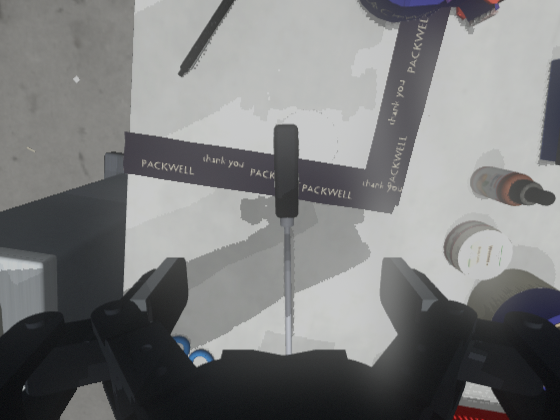

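The wrist view shows the handle at columns 275–298, rows 125–217, in line with the tool axis. The rod runs down column 288, and the area around it is free.

Run:
```python
from h import *
import pickle; c=pickle.load(open("w1.pkl","rb"))
im=cv2.imread("pics/w1.png"); 
A=plane("wrist",(286,125),.018,c); B=plane("wrist",(286.5,217),.018,c); print(A.round(4),B.round(4),((A+B)/2).round(4),np.linalg.norm(A-B))
# handle left/right edges at rows 140, 200 above the tape: print gray profile
g=im.mean(2)
for r in (150,205): print(r,[int(v) for v in g[r,268:306]])
# height by two views: handle far end (top cam) vs wrist
f=lambda u,v:(140+(u+.5)/3.6-.5,195+(v+.5)/3.6-.5)
print(tri(ray("top",f(155,215)),ray("wrist",(286.5,217),c)),tri(ray("top",f(28,242)),ray("wrist",(286,125),c)))
R=plane("wrist",(289,340),.056,c);print("rod",R.round(4), np.degrees(np.arctan2(*(R-A)[1::-1])))
```

```text
[0.4251 0.376  0.018 ] [0.4426 0.2756 0.018 ] [0.4338 0.3258 0.018 ] 0.1018545621182828
150 [199, 199, 199, 199, 199, 165, 87, 68, 72, 74, 76, 77, 77, 76, 76, 77, 77, 77, 76, 76, 77, 76, 76, 76, 76, 74, 74, 71, 69, 67, 92, 182, 198, 199, 199, 199, 199, 199]
205 [134, 134, 134, 134, 133, 133, 134, 78, 54, 53, 53, 54, 54, 54, 53, 52, 54, 52, 53, 52, 53, 53, 52, 52, 54, 51, 52, 51, 50, 50, 102, 134, 137, 138, 137, 136, 135, 135]
(array([4.44458985e-01, 2.70383870e-01, 1.43751688e-04]), np.float64(0.0017497559551998823)) (array([0.42496599, 0.3758893 , 0.0025918 ]), np.float64(0.0005931562841110625))
rod [0.4674 0.1432 0.056 ] -79.70789654918146
```

Emit:
jog_arm --deltas '[{"sx": 0.008, "sy": 0.003, "sz": 0.06, "jaw": 0.085}, {"sx": 0.008, "sy": 0.003, "sz": 0.12, "jaw": 0.085}, {"sx": 0.008, "sy": 0.003, "sz": 0.17, "jaw": 0.07}, {"sx": 0.008, "sy": 0.003, "sz": 0.21, "jaw": 0.06}, {"sx": 0.008, "sy": 0.003, "sz": 0.227, "jaw": 0.05}, {"sx": 0.008, "sy": 0.003, "sz": 0.227, "jaw": 0.05}, {"sx": 0.008, "sy": 0.003, "sz": 0.227, "jaw": 0.0}, {"sx": 0.008, "sy": 0.003, "sz": 0.227, "jaw": 0.0}, {"sx": 0.008, "sy": 0.003, "sz": 0.227, "jaw": 0.0}, {"sx": 0.008, "sy": 0.003, "sz": 0.227, "jaw": 0.0}]'

```text
clock: 3.4
eef_pos: [0.4359, 0.3233, 0.0065]
tool_rot: [0.647, 0.762, 0.002, 0.001]
ft_force: [0.2, -0.6, 6.1]
grip_width: 0.0247
grasp_force: 61.6
```

Run:
```python
from h import *
go((.4343,.322,.15,99.3))
```

```text
now [0.4359 0.3233 0.0065] yaw 99.3 t 3.4 q [ 0.64  0.52 -0.22  0.83 -0.    2.05]
(0.4343, 0.322, 0.15, 99.3) -> [ 0.004 -0.001  0.   ] [-0.0009 -0.0012 -0.1435]
```

Emit:
jog_arm --deltas '[{"sz": -0.03, "jaw": 0.0}, {"sz": -0.07, "jaw": 0.0}, {"sz": -0.11, "jaw": 0.0}, {"sz": -0.11, "jaw": 0.0}]'

```text
clock: 3.9
eef_pos: [0.4368, 0.3245, 0.1185]
tool_rot: [0.647, 0.762, 0.004, 0.001]
ft_force: [0.1, 0.4, -1.0]
grip_width: 0.0246
grasp_force: 60.7
```

Run:
```python
from h import *
im=cv2.imread("pics/top0.png"); print("pot",plane("top",(183,182),.034).round(3),"bottle cap",plane("top",(154,182),.10).round(3), "bottle base?",plane("top",(160,187),.0).round(3))
print("side pot",plane("side",(234,275),.034).round(3),"bottle base",plane("side",(237,308),0).round(3),"tape",plane("side",(209,243),.09).round(3),plane("top",(203,148),.09).round(3))
print("tri bottle cap", tri(ray("top",(152,181)),ray("side",(236,280))))
print("holder", plane("top",(130,162),.02).round(3))
go((.565,.32,.14,89),(.565,.345,.14,89))
cv2.imwrite("pics/s2.png",vision.camera("side")[:,:,::-1])
```

```text
pot [0.663 0.266 0.034] bottle cap [0.647 0.332 0.1  ] bottle base? [0.658 0.348 0.   ]
side pot [0.667 0.255 0.034] bottle base [0.659 0.356 0.   ] tape [0.737 0.175 0.09 ] [0.75  0.195 0.09 ]
tri bottle cap (array([0.65721321, 0.34546527, 0.07879377]), np.float64(0.0025424895670411152))
holder [0.735 0.438 0.02 ]
now [0.4368 0.3245 0.1185] yaw 99.3 t 3.9 q [ 0.64  0.39 -0.08  1.08  0.    2.05]
(0.565, 0.32, 0.14, 89) -> [ 0.008 -0.005  0.181] [-0.0251  0.1259 -0.0206]
(0.565, 0.345, 0.14, 89) -> [ 0.008 -0.005  0.181] [-0.0005  0.13   -0.0204]
```

View pics/s2.png

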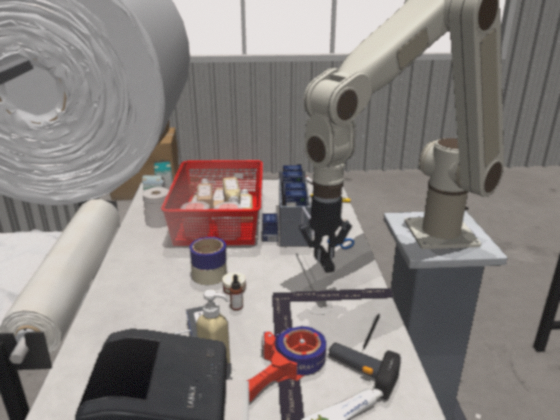

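The side view shows the hook lifted level in the gripper at (325,255), with its rod hanging over the table by the unit.

Emit:
jog_arm --deltas '[{"wz": 0.05, "sy": 0.03, "sz": -0.02, "jaw": 0.0}, {"wz": 0.1, "sx": -0.005, "sy": 0.07, "sz": -0.02, "jaw": 0.0}, {"wz": 0.181, "sx": -0.015, "sy": 0.11, "sz": -0.02, "jaw": 0.0}, {"wz": 0.181, "sx": -0.02, "sy": 0.128, "sz": -0.02, "jaw": 0.0}, {"wz": 0.181, "sx": -0.02, "sy": 0.128, "sz": -0.02, "jaw": 0.0}, {"wz": 0.181, "sx": -0.02, "sy": 0.128, "sz": -0.02, "jaw": 0.0}]'

```text
clock: 4.7
eef_pos: [0.5624, 0.3232, 0.1326]
tool_rot: [0.713, 0.701, -0.002, -0.001]
ft_force: [0.3, 0.4, -2.3]
grip_width: 0.0244
grasp_force: 60.6
```

Run:
```python
from h import *
t=vision.camera("top"); s=vision.camera("side"); w=vision.camera("wrist")
a=cv2.resize(t[180:260,170:360],None,fx=4,fy=4,interpolation=cv2.INTER_CUBIC)[:,:,::-1]
b=cv2.resize(s[170:285,240:340],None,fx=2.4,fy=2.4,interpolation=cv2.INTER_CUBIC)[:,:,::-1]
o=np.zeros((600,800,3),np.uint8); o[:a.shape[0],:a.shape[1]]=a; o[322:322+b.shape[0],:b.shape[1]]=b
d=cv2.resize(w,(364,273))[:,:,::-1]; o[324:597,300:664]=d
cv2.imwrite("pics/crop3.png",o); go()
```

```text
now [0.5628 0.3238 0.134 ] yaw 89.0 t 4.85 q [0.52 0.59 0.28 1.26 0.   2.11]
```

View pics/crop3.png

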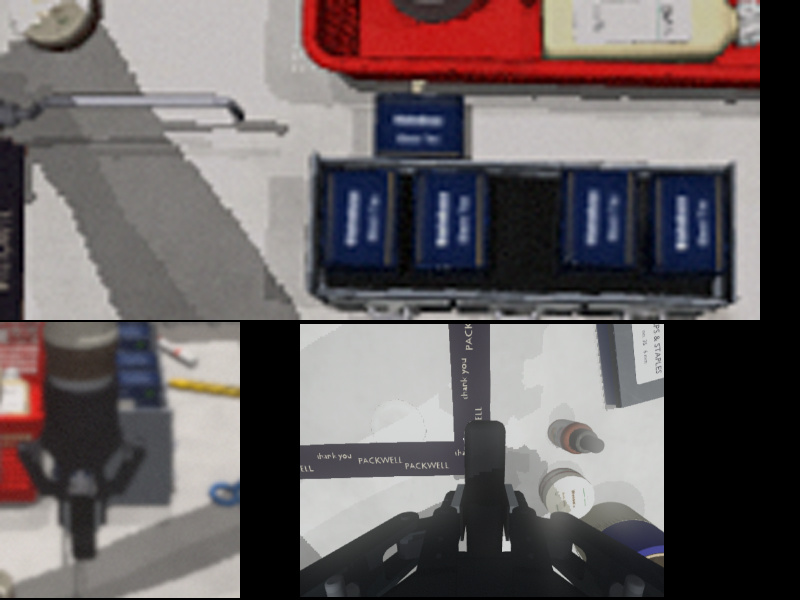

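The crop shows the rod corner at crop (227,97), the toe's lower end at (240,118), and the fallen carton's top from (376,95) to (466,158). The unit's back lip runs from (316,158) to (733,167).

Run:
```python
from h import *
f=lambda u,v:(170+(u+.5)/4-.5,180+(v+.5)/4-.5)
P=lambda uv,z:plane("top",f(*uv),z).round(4)
print("rod corner",P((227,98),.1835),"rod start",P((48,102),.1835),"toe",P((240,118),.1275))
for uv in [(377,95),(466,96),(375,157),(467,158)]: print("fallen",P(uv,.069))
for uv in [(316,156),(734,164),(312,300),(733,303)]: print("cheek corner",P(uv,.142))
for uv in [(329,170),(396,170),(417,172),(488,172),(563,172),(634,172),(656,174),(723,175)]: print("row back",P(uv,.169))
for uv in [(329,268),(396,268),(417,269),(487,269),(561,270),(632,270),(654,271),(721,271)]: print("row front",P(uv,.169))
```

```text
rod corner [0.5602 0.1105 0.1835] rod start [0.56   0.2278 0.1835] toe [0.5576 0.11   0.1275]
fallen [0.584  0.0183 0.069 ]
fallen [ 0.5819 -0.0468  0.069 ]
fallen [0.5381 0.0202 0.069 ]
fallen [ 0.536  -0.0465  0.069 ]
cheek corner [0.5275 0.0562 0.142 ]
cheek corner [ 0.5162 -0.2263  0.142 ]
cheek corner [0.4303 0.0592 0.142 ]
cheek corner [ 0.4227 -0.2207  0.142 ]
row back [0.5134 0.0452 0.169 ]
row back [0.5125 0.001  0.169 ]
row back [ 0.5109 -0.0128  0.169 ]
row back [ 0.5099 -0.0595  0.169 ]
row back [ 0.5089 -0.1088  0.169 ]
row back [ 0.508  -0.1554  0.169 ]
row back [ 0.5063 -0.1698  0.169 ]
row back [ 0.5048 -0.2138  0.169 ]
row front [0.4489 0.0455 0.169 ]
row front [0.448  0.0019 0.169 ]
row front [ 0.4471 -0.0118  0.169 ]
row front [ 0.4461 -0.0573  0.169 ]
row front [ 0.4445 -0.1054  0.169 ]
row front [ 0.4436 -0.1515  0.169 ]
row front [ 0.4426 -0.1658  0.169 ]
row front [ 0.4418 -0.2092  0.169 ]
```

Emit:
jog_arm --deltas '[{"wz": 0.026, "sy": 0.006, "sz": 0.015, "jaw": 0.0}, {"wz": 0.026, "sx": -0.04, "sy": 0.006, "sz": 0.025, "jaw": 0.0}, {"wz": 0.026, "sx": -0.085, "sy": 0.006, "sz": 0.025, "jaw": 0.0}, {"wz": 0.026, "sx": -0.13, "sy": 0.006, "sz": 0.025, "jaw": 0.0}, {"wz": 0.026, "sx": -0.165, "sy": 0.005, "sz": 0.025, "jaw": 0.0}, {"wz": 0.026, "sx": -0.176, "sy": 0.005, "sz": 0.025, "jaw": 0.0}, {"wz": 0.026, "sx": -0.176, "sy": 0.005, "sz": 0.025, "jaw": 0.0}, {"wz": 0.026, "sx": -0.176, "sy": 0.005, "sz": 0.025, "jaw": 0.0}]'

```text
clock: 5.85
eef_pos: [0.5659, 0.1488, 0.109]
tool_rot: [0.722, 0.692, 0.0, -0.0]
ft_force: [-0.2, 0.5, -1.4]
grip_width: 0.0246
grasp_force: 60.6
```

Run:
```python
from h import *
t=vision.camera("top"); s=vision.camera("side")
a=cv2.resize(t[180:260,170:360],None,fx=4,fy=4,interpolation=cv2.INTER_CUBIC)[:,:,::-1]
b=cv2.resize(s[170:285,240:340],None,fx=2.4,fy=2.4,interpolation=cv2.INTER_CUBIC)[:,:,::-1]
o=np.zeros((600,800,3),np.uint8); o[:a.shape[0],:a.shape[1]]=a; o[322:322+b.shape[0],:b.shape[1]]=b
cv2.imwrite("pics/crop4.png",o); go()
```

```text
now [0.5658 0.1489 0.1091] yaw 87.6 t 5.95 q [0.26 0.48 0.03 1.12 0.   1.87]
```

View pics/crop4.png

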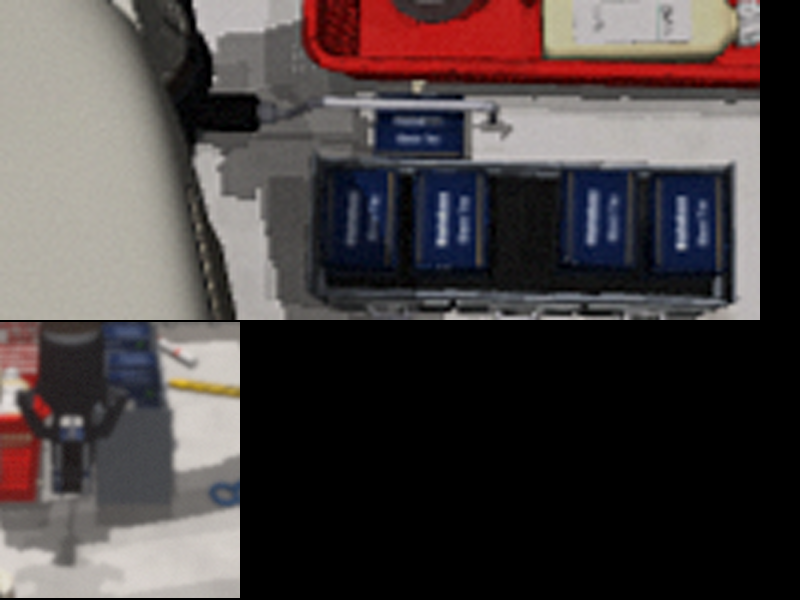

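The toe's corner is at crop (490,104), beyond the carton's right edge at 467, and the rod lies over the carton, aligned with the gap.

Run:
```python
from h import *
f=lambda u,v:(170+(u+.5)/4-.5,180+(v+.5)/4-.5)
P=lambda uv,z:plane("top",f(*uv),z).round(4)
print("corner",P((491,104),.1585),"start",P((325,101),.1585),"toe",P((495,123),.1025))
```

```text
corner [ 0.5576 -0.0628  0.1585] start [0.562  0.0485 0.1585] toe [ 0.5551 -0.0666  0.1025]
```

Emit:
jog_arm --deltas '[{"sz": 0.03, "jaw": 0.0}, {"sz": 0.06, "jaw": 0.0}, {"sz": 0.0765, "jaw": 0.0}, {"sz": 0.0765, "jaw": 0.0}, {"sx": 0.01, "sz": 0.0765, "jaw": 0.0}, {"sx": 0.017, "sz": 0.0765, "jaw": 0.0}, {"sx": 0.025, "sz": 0.0765, "jaw": 0.0}, {"sx": 0.035, "sy": -0.001, "sz": 0.0765, "jaw": 0.0}, {"sx": 0.045, "sy": -0.001, "sz": 0.0765, "jaw": 0.0}]'

```text
clock: 7.08
eef_pos: [0.5667, 0.1933, 0.0329]
tool_rot: [0.722, 0.691, 0.0, 0.0]
ft_force: [0.6, -0.3, -1.6]
grip_width: 0.0244
grasp_force: 60.6
```

Emit:
jog_arm --deltas '[{"sx": 0.012, "jaw": 0.0}, {"sx": 0.024, "jaw": 0.0}, {"sx": 0.036, "sy": -0.001, "jaw": 0.0}, {"sx": 0.048, "sy": -0.001, "jaw": 0.0}, {"sx": 0.06, "sy": -0.001, "jaw": 0.0}, {"sx": 0.072, "sy": -0.001, "jaw": 0.0}, {"sx": 0.084, "sy": -0.001, "jaw": 0.0}, {"sx": 0.094, "sy": -0.001, "jaw": 0.0}, {"sx": 0.1, "sy": -0.001, "jaw": 0.0}, {"sx": 0.1, "sy": -0.001, "jaw": 0.0}]'

```text
clock: 8.32
eef_pos: [0.5701, 0.2931, 0.0326]
tool_rot: [0.722, 0.692, 0.0, -0.0]
ft_force: [-0.2, -0.5, -1.7]
grip_width: 0.0242
grasp_force: 60.6
```

Run:
```python
from h import *
t=vision.camera("top"); s=vision.camera("side"); w=vision.camera("wrist")
a=cv2.resize(t[180:260,170:360],None,fx=4,fy=4,interpolation=cv2.INTER_CUBIC)[:,:,::-1]
b=cv2.resize(s[170:285,240:340],None,fx=2.4,fy=2.4,interpolation=cv2.INTER_CUBIC)[:,:,::-1]
o=np.zeros((600,800,3),np.uint8); o[:a.shape[0],:a.shape[1]]=a; o[322:322+b.shape[0],:b.shape[1]]=b
d=cv2.resize(w,(364,273))[:,:,::-1]; o[324:597,300:664]=d
cv2.imwrite("pics/crop5.png",o); go()
```

```text
now [0.5701 0.2922 0.0327] yaw 87.5 t 8.47 q [0.47 0.66 0.12 1.03 0.   2.09]
```

View pics/crop5.png

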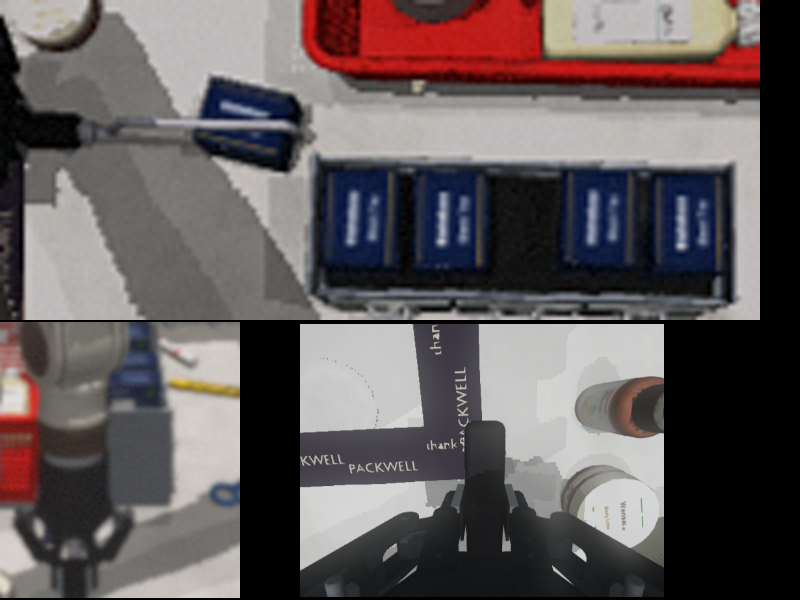

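The carton is out of the mouth and upright, its top between crop (198,77) and (300,170). It has turned about 11°, with the toe at (304,128). I'll pull it 50 mm further, easing the toe to +x to counter the turn.

Emit:
jog_arm --deltas '[{"sx": 0.006, "sy": 0.004, "jaw": 0.0}, {"sx": 0.013, "sy": 0.008, "jaw": 0.0}, {"sx": 0.021, "sy": 0.011, "jaw": 0.0}, {"sx": 0.03, "sy": 0.012, "jaw": 0.0}, {"sx": 0.04, "sy": 0.012, "jaw": 0.0}, {"sx": 0.05, "sy": 0.012, "jaw": 0.0}, {"sx": 0.055, "sy": 0.012, "jaw": 0.0}, {"sx": 0.055, "sy": 0.012, "jaw": 0.0}]'

```text
clock: 9.48
eef_pos: [0.5844, 0.3476, 0.0326]
tool_rot: [0.722, 0.692, 0.0, -0.0]
ft_force: [-0.5, -0.2, -1.4]
grip_width: 0.0244
grasp_force: 60.6
```

Run:
```python
from h import *
t=vision.camera("top")
im=t[180:260,170:360]; b=im.astype(int); m=((b[:,:,2]>b[:,:,0]+25)&(b[:,:,2]>40)).astype(np.uint8)*255
m[:, 70:]=0; m=cv2.morphologyEx(m,cv2.MORPH_CLOSE,np.ones((5,5)))
cs,_=cv2.findContours(m,cv2.RETR_EXTERNAL,cv2.CHAIN_APPROX_NONE); c=max(cs,key=cv2.contourArea); r=cv2.minAreaRect(c); print(r)
B=cv2.boxPoints(r)+[170,180]; W=np.array([plane("top",p,.069) for p in B]).round(4); print(W,W.mean(0)); e=np.diff(W,axis=0); print([(round(np.linalg.norm(v),4),round(np.degrees(np.arctan2(v[1],v[0])),1)) for v in e])
cv2.imwrite("pics/t6.png",t[:,:,::-1]); cv2.imwrite("pics/m6.png",m); go()
```

```text
((41.77999496459961, 26.03999900817871), (20.788938522338867, 15.414929389953613), 8.130102157592773)
[[0.5616 0.2037 0.069 ]
 [0.6071 0.1981 0.069 ]
 [0.597  0.1376 0.069 ]
 [0.5517 0.1435 0.069 ]] [0.57935  0.170725 0.069   ]
[(np.float64(0.0458), np.float64(-7.0)), (np.float64(0.0613), np.float64(-99.5)), (np.float64(0.0457), np.float64(172.6))]
now [0.5844 0.3472 0.0326] yaw 87.5 t 9.53 q [0.54 0.73 0.25 1.1  0.   2.15]
```

Emit:
jog_arm --deltas '[{"sx": -0.008, "jaw": 0.0}, {"sx": -0.008, "sz": -0.01, "jaw": 0.0}, {"sx": -0.008, "sz": -0.06, "jaw": 0.0}, {"sx": -0.008, "sz": -0.1, "jaw": 0.0}, {"sx": -0.008, "sz": -0.1, "jaw": 0.0}]'

```text
clock: 10.15
eef_pos: [0.5871, 0.3402, 0.1388]
tool_rot: [0.723, 0.691, 0.005, 0.001]
ft_force: [-0.0, 0.4, -1.9]
grip_width: 0.0247
grasp_force: 60.7
```

Run:
```python
from h import *
go((.436,.3235,.13,99.3),(.436,.3235,.03,99.3),(.436,.3235,.0065,99.3))
```

```text
now [0.5871 0.3402 0.1388] yaw 87.5 t 10.15 q [0.53 0.64 0.38 1.3  0.   2.14]
(0.436, 0.3235, 0.13, 99.3) -> [ 0.01  -0.005 -0.207] [-0.0235 -0.1503  0.0073]
(0.436, 0.3235, 0.03, 99.3) -> [ 0.01  -0.005 -0.207] [-0.0241 -0.1512  0.1073]
(0.436, 0.3235, 0.0065, 99.3) -> [ 0.01  -0.005 -0.207] [-0.0242 -0.1514  0.1308]
```

Emit:
jog_arm --deltas '[{"wz": -0.03, "sx": -0.005, "sy": -0.04, "jaw": 0.0}, {"wz": -0.1, "sx": -0.01, "sy": -0.09, "jaw": 0.0}, {"wz": -0.207, "sx": -0.016, "sy": -0.13, "sz": 0.02, "jaw": 0.0}, {"wz": -0.207, "sx": -0.018, "sy": -0.149, "sz": 0.06, "jaw": 0.0}, {"wz": -0.207, "sx": -0.018, "sy": -0.149, "sz": 0.1, "jaw": 0.0}, {"wz": -0.207, "sx": -0.018, "sy": -0.149, "sz": 0.1, "jaw": 0.0}, {"wz": -0.207, "sx": -0.018, "sy": -0.149, "sz": 0.1, "jaw": 0.0}]'

```text
clock: 11.02
eef_pos: [0.4352, 0.3278, 0.0335]
tool_rot: [0.647, 0.762, 0.0, 0.0]
ft_force: [1.0, -1.2, -1.7]
grip_width: 0.0245
grasp_force: 60.6
```

Run:
```python
from h import *
go((.436,.3235,.0065,99.3))
```

```text
now [0.4352 0.3278 0.0335] yaw 99.3 t 11.03 q [ 0.65  0.49 -0.18  0.9   0.    2.05]
(0.436, 0.3235, 0.0065, 99.3) -> [ 0.001 -0.     0.   ] [-0.0043  0.      0.027 ]
```

Emit:
jog_arm --deltas '[{"sx": -0.004, "sz": 0.012, "jaw": 0.0}, {"sx": -0.004, "sz": 0.022, "jaw": 0.0}, {"sx": -0.004, "sz": 0.0265, "jaw": 0.0}, {"sx": -0.004, "sz": 0.0265, "jaw": 0.0}, {"sx": -0.004, "sz": 0.0265, "jaw": 0.035}, {"sx": -0.004, "sz": 0.0265, "jaw": 0.05}, {"sx": -0.004, "sz": 0.0265, "jaw": 0.055}, {"sx": -0.004, "sz": -0.02, "jaw": 0.06}, {"sx": -0.004, "sz": -0.08, "jaw": 0.085}, {"sx": -0.004, "sz": -0.14, "jaw": 0.085}]'

```text
clock: 12.28
eef_pos: [0.4349, 0.3234, 0.1742]
tool_rot: [0.647, 0.762, -0.0, -0.0]
ft_force: [0.9, 0.3, 0.4]
grip_width: 0.0852
grasp_force: 0.0
```

Run:
```python
from h import *
go((.578,.171,.22,85),(.578,.171,.22,172),(.45,.10,.25,172),(.50,-.035,.26,85))
t=vision.camera("top")
b=t[180:260,170:360].astype(int); m=((b[:,:,2]>b[:,:,0]+25)&(b[:,:,2]>40)).astype(np.uint8)*255
m[:, 70:]=0; m=cv2.morphologyEx(m,cv2.MORPH_CLOSE,np.ones((3,3)))
cs,_=cv2.findContours(m,cv2.RETR_EXTERNAL,cv2.CHAIN_APPROX_NONE); c=max(cs,key=cv2.contourArea); r=cv2.minAreaRect(c)
B=cv2.boxPoints(r)+[170,180]; W=np.array([plane("top",p,.069) for p in B]).round(4); print(W,W.mean(0)); e=np.diff(W,axis=0); print([(round(np.linalg.norm(v),4),round(np.degrees(np.arctan2(v[1],v[0])),1)) for v in e])
cv2.imwrite("pics/t7.png",t[:,:,::-1])
```

```text
now [0.4349 0.3234 0.1742] yaw 99.3 t 12.28 q [0.64 0.35 0.01 1.23 0.   2.05]
(0.578, 0.171, 0.22, 85) -> [-0.    0.    0.25] [-0.1736  0.1164 -0.0458]
(0.578, 0.171, 0.22, 172) -> [-1.000e-03 -0.000e+00 -1.268e+00] [-0.1736  0.1164 -0.0458]
(0.45, 0.1, 0.25, 172) -> [-1.000e-03 -0.000e+00 -1.268e+00] [-0.2229 -0.0214 -0.0758]
(0.5, -0.035, 0.26, 85) -> [-0.    0.    0.25] [-0.3642  0.006  -0.0858]
[[0.5617 0.2041 0.069 ]
 [0.6071 0.1985 0.069 ]
 [0.597  0.1376 0.069 ]
 [0.5517 0.1435 0.069 ]] [0.579375 0.170925 0.069   ]
[(np.float64(0.0457), np.float64(-7.0)), (np.float64(0.0617), np.float64(-99.4)), (np.float64(0.0457), np.float64(172.6))]
```

Emit:
jog_arm --deltas '[{"wz": 0.03, "sx": -0.02, "sz": -0.05, "jaw": 0.085}, {"wz": 0.08, "sx": -0.07, "sz": -0.09, "jaw": 0.085}, {"wz": 0.13, "sx": -0.13, "sz": -0.09, "jaw": 0.085}, {"wz": 0.19, "sx": -0.19, "sz": -0.09, "jaw": 0.085}, {"wz": 0.19, "sx": -0.25, "sz": -0.09, "jaw": 0.085}, {"wz": 0.19, "sx": -0.31, "sy": -0.005, "sz": -0.09, "jaw": 0.085}, {"wz": 0.19, "sx": -0.361, "sy": -0.015, "sz": -0.09, "jaw": 0.085}, {"wz": 0.19, "sx": -0.361, "sy": -0.015, "sz": -0.09, "jaw": 0.085}, {"wz": 0.19, "sx": -0.361, "sy": -0.015, "sz": -0.09, "jaw": 0.085}]'

```text
clock: 13.45
eef_pos: [0.4789, -0.035, 0.2625]
tool_rot: [0.717, 0.697, 0.0, -0.0]
ft_force: [-0.6, 0.4, 0.3]
grip_width: 0.0851
grasp_force: 0.0
```

Run:
```python
from h import *
import pickle
c=vision.calibration("wrist"); im=vision.camera("wrist"); pickle.dump(c,open("w8.pkl","wb")); cv2.imwrite("pics/w8.png",im[:,:,::-1])
b=im.astype(int); m=((b[:,:,2]>b[:,:,0]+20)&(b[:,:,2]>35)).astype(np.uint8)*255
m=cv2.morphologyEx(m,cv2.MORPH_OPEN,np.ones((3,3)))
cs,_=cv2.findContours(m,cv2.RETR_EXTERNAL,cv2.CHAIN_APPROX_NONE)
for k in cs:
    if cv2.contourArea(k)>500: print(cv2.boundingRect(k),cv2.contourArea(k))
for y in (.0235,-.0355,-.1305,-.19):
    for s in (26,-26): print(y,s,proj("wrist",(.479+.028*(y+.035)+.0335,y+s/1e3,.169),c).round(0),proj("wrist",(.479+.028*(y+.035)-.0335,y+s/1e3,.169),c).round(0))
go((.479,-.0355,.12,88.4))
```

```text
(249, 303, 76, 40) 2792.5
(241, 171, 88, 62) 4691.0
(240, 99, 92, 58) 4893.0
(127, 76, 74, 71) 3320.5
0.0235 26 [331.  93.] [233.  96.]
0.0235 -26 [330. 168.] [238. 171.]
-0.0355 26 [328. 178.] [236. 180.]
-0.0355 -26 [327. 244.] [241. 246.]
-0.1305 26 [323. 294.] [241. 296.]
-0.1305 -26 [323. 349.] [244. 351.]
-0.19 26 [321. 356.] [243. 358.]
-0.19 -26 [321. 405.] [246. 407.]
now [ 0.4789 -0.0344  0.2626] yaw 88.5 t 13.5 q [-0.07  0.19  0.02  1.4   0.    1.53]
(0.479, -0.0355, 0.12, 88.4) -> [-0.    -0.     0.002] [-1.200e-03  1.000e-04  1.426e-01]
```

View pics/w8.png

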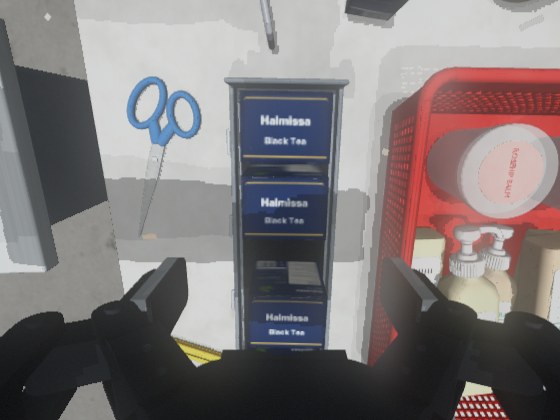

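The wrist view shows the row from above: row_1 top rows 95–160, row_2 178–238, the free place 240–300, and row_3 from 302, columns 240–330. Printed tops look about 47 mm wide, so the collider is larger than the skin.

Run:
```python
from h import *
import pickle
c=pickle.load(open("w8.pkl","rb"))
for n,a,b in [("r1",95,159),("r2",179,237),("r3",302,349)]:
    A=plane("wrist",(285,a),.169,c);B=plane("wrist",(284,b),.169,c);print(n,A.round(4),B.round(4),((A+B)/2).round(4))
print("x r2",plane("wrist",(242,208),.169,c).round(4),plane("wrist",(328,208),.169,c).round(4))
print("cheek",plane("wrist",(228,80),.142,c).round(4),plane("wrist",(348,80),.142,c).round(4))
f=lambda u,v:(170+(u+.5)/4-.5,180+(v+.5)/4-.5)
print("z of r2 corners",tri(ray("top",f(417,172)),ray("wrist",(328,179),c)),tri(ray("top",f(417,269)),ray("wrist",(242,180),c)))
```

```text
r1 [0.4827 0.0491 0.169 ] [0.4809 0.0053 0.169 ] [0.4818 0.0272 0.169 ]
r2 [ 0.4812 -0.0094  0.169 ] [ 0.4793 -0.0546  0.169 ] [ 0.4803 -0.032   0.169 ]
r3 [ 0.4787 -0.1109  0.169 ] [ 0.4767 -0.1558  0.169 ] [ 0.4777 -0.1333  0.169 ]
x r2 [ 0.4483 -0.0306  0.169 ] [ 0.5131 -0.0323  0.169 ]
cheek [0.4399 0.063  0.142 ] [0.531  0.0606 0.142 ]
z of r2 corners (array([ 0.51383115, -0.01248748,  0.15551193]), np.float64(0.00166886577247813)) (array([ 0.44806267, -0.01138255,  0.15725722]), np.float64(0.00020002871863854712))
```

Emit:
jog_arm --deltas '[{"sy": 0.0015, "sz": 0.05, "jaw": 0.085}, {"sy": 0.0015, "sz": 0.1, "jaw": 0.085}, {"sy": 0.0015, "sz": 0.132, "jaw": 0.085}, {"sy": 0.0015, "sz": 0.1425, "jaw": 0.085}, {"sy": 0.0015, "sz": 0.1425, "jaw": 0.085}, {"sy": 0.0015, "sz": 0.1425, "jaw": 0.075}, {"sy": 0.0015, "sz": 0.1425, "jaw": 0.06}, {"sy": 0.0015, "sz": 0.1425, "jaw": 0.04}, {"sy": 0.0015, "sz": 0.1425, "jaw": 0.04}]'

```text
clock: 14.62
eef_pos: [0.4819, -0.0351, 0.122]
tool_rot: [0.717, 0.697, 0.001, 0.001]
ft_force: [0.7, 0.6, 6.3]
grip_width: 0.0663
grasp_force: 67.2
```

Emit:
jog_arm --deltas '[{"sx": 0.003, "sz": -0.001, "jaw": 0.04}, {"sx": 0.006, "sz": -0.001, "jaw": 0.04}, {"sx": 0.009, "sz": -0.001, "jaw": 0.04}, {"sx": 0.012, "sz": -0.001, "jaw": 0.04}, {"sx": 0.012, "sz": -0.001, "jaw": 0.04}]'

```text
clock: 15.25
eef_pos: [0.4816, -0.0235, 0.122]
tool_rot: [0.717, 0.697, 0.0, 0.001]
ft_force: [-0.1, -3.1, 5.1]
grip_width: 0.0662
grasp_force: 67.2
```

Emit:
jog_arm --deltas '[{"sx": 0.002, "jaw": 0.04}, {"sx": 0.003, "jaw": 0.04}, {"sx": 0.003, "jaw": 0.04}]'

```text
clock: 15.62
eef_pos: [0.4815, -0.0229, 0.1221]
tool_rot: [0.717, 0.697, -0.002, 0.003]
ft_force: [-0.6, -9.6, 5.2]
grip_width: 0.0665
grasp_force: 67.4
```

Emit:
jog_arm --deltas '[{"sx": -0.003, "jaw": 0.04}, {"sx": -0.003, "jaw": 0.07}, {"sx": -0.003, "jaw": 0.085}, {"sx": -0.003, "jaw": 0.085}, {"sx": -0.003, "sz": -0.04, "jaw": 0.085}, {"sx": -0.003, "sz": -0.075, "jaw": 0.085}, {"sx": -0.055, "sz": -0.075, "jaw": 0.085}, {"sx": -0.111, "sy": -0.001, "sz": -0.075, "jaw": 0.085}, {"sx": -0.111, "sy": -0.001, "sz": -0.075, "jaw": 0.085}, {"sx": -0.111, "sy": -0.001, "sz": -0.075, "jaw": 0.085}]'

```text
clock: 16.88
eef_pos: [0.4765, -0.1308, 0.1958]
tool_rot: [0.717, 0.697, -0.0, -0.001]
ft_force: [-0.5, 0.1, 0.1]
grip_width: 0.085
grasp_force: 0.0
```

Run:
```python
from h import *
go((.4775,-.132,.12,88.4))
```

```text
now [ 0.4765 -0.1308  0.1958] yaw 88.4 t 16.88 q [-0.27  0.25 -0.08  1.24  0.    1.33]
(0.4775, -0.132, 0.12, 88.4) -> [-0.001 -0.001  0.   ] [-0.0012  0.0011  0.0758]
```

Emit:
jog_arm --deltas '[{"sx": -0.001, "sy": 0.001, "sz": 0.04, "jaw": 0.085}, {"sx": -0.001, "sy": 0.001, "sz": 0.065, "jaw": 0.085}, {"sx": -0.001, "sy": 0.001, "sz": 0.075, "jaw": 0.085}, {"sx": -0.001, "sy": 0.001, "sz": 0.075, "jaw": 0.075}, {"sx": -0.001, "sy": 0.001, "sz": 0.075, "jaw": 0.06}, {"sx": -0.001, "sy": 0.001, "sz": 0.075, "jaw": 0.04}, {"sx": -0.001, "sy": 0.001, "sz": 0.075, "jaw": 0.04}, {"sx": -0.004, "sy": 0.001, "sz": 0.074, "jaw": 0.04}, {"sx": -0.008, "sy": 0.001, "sz": 0.074, "jaw": 0.04}, {"sx": -0.012, "sy": 0.001, "sz": 0.074, "jaw": 0.04}]'

```text
clock: 18.12
eef_pos: [0.4776, -0.1431, 0.1223]
tool_rot: [0.717, 0.698, 0.0, -0.0]
ft_force: [-0.2, 2.3, 1.3]
grip_width: 0.0665
grasp_force: 66.7
```

Emit:
jog_arm --deltas '[{"sx": -0.002, "jaw": 0.04}, {"sx": -0.002, "jaw": 0.04}]'

```text
clock: 18.38
eef_pos: [0.4775, -0.1434, 0.1223]
tool_rot: [0.716, 0.698, 0.002, -0.001]
ft_force: [-0.8, 6.9, 4.7]
grip_width: 0.0664
grasp_force: 66.8
```

Emit:
jog_arm --deltas '[{"sx": 0.002, "jaw": 0.04}, {"sx": 0.002, "jaw": 0.07}, {"sx": 0.002, "jaw": 0.085}, {"sx": 0.002, "sz": -0.04, "jaw": 0.085}, {"sx": 0.002, "sz": -0.1, "jaw": 0.085}, {"wz": -0.18, "sx": 0.05, "sy": 0.01, "sz": -0.128, "jaw": 0.085}, {"wz": -0.36, "sx": 0.1, "sy": 0.025, "sz": -0.128, "jaw": 0.085}, {"wz": -0.54, "sx": 0.15, "sy": 0.04, "sz": -0.128, "jaw": 0.085}, {"wz": -0.72, "sx": 0.2, "sy": 0.055, "sz": -0.128, "jaw": 0.085}, {"wz": -0.9, "sx": 0.25, "sy": 0.07, "sz": -0.128, "jaw": 0.085}]'

```text
clock: 19.62
eef_pos: [0.5547, 0.1041, 0.2501]
tool_rot: [0.339, 0.941, -0.0, 0.0]
ft_force: [0.3, 0.1, -0.0]
grip_width: 0.0852
grasp_force: 0.0
```

Run:
```python
from h import *
go((.578,.171,.25,170.5))
```

```text
now [0.5547 0.1041 0.2501] yaw 140.3 t 19.62 q [ 0.19  0.36  0.22  1.43 -0.    0.88]
(0.578, 0.171, 0.25, 170.5) -> [-0.     0.    -0.527] [0.0248 0.0664 0.    ]
```

Emit:
jog_arm --deltas '[{"wz": -0.18, "sx": 0.01, "sy": 0.03, "jaw": 0.085}, {"wz": -0.36, "sx": 0.02, "sy": 0.06, "jaw": 0.085}, {"wz": -0.527, "sx": 0.025, "sy": 0.066, "jaw": 0.085}, {"wz": -0.527, "sx": 0.025, "sy": 0.066, "jaw": 0.085}, {"wz": -0.527, "sx": 0.025, "sy": 0.066, "jaw": 0.085}]'

```text
clock: 20.25
eef_pos: [0.5774, 0.1689, 0.25]
tool_rot: [0.087, 0.996, -0.0, -0.0]
ft_force: [0.8, -1.0, 1.3]
grip_width: 0.085
grasp_force: 0.0
```

Run:
```python
from h import *
import pickle
c=vision.calibration("wrist"); im=vision.camera("wrist"); pickle.dump(c,open("w9.pkl","wb")); cv2.imwrite("pics/w9.png",im[:,:,::-1])
b=im.astype(int); m=((b[:,:,2]>b[:,:,0]+20)&(b[:,:,2]>35)).astype(np.uint8)*255
m=cv2.morphologyEx(m,cv2.MORPH_OPEN,np.ones((3,3)))
cs,_=cv2.findContours(m,cv2.RETR_EXTERNAL,cv2.CHAIN_APPROX_NONE)
for k in cs:
    if cv2.contourArea(k)>800:
        r=cv2.minAreaRect(k); print([np.round(v,1) for v in r],cv2.contourArea(k))
        W=np.array([plane("wrist",p,.069,c) for p in cv2.boxPoints(r)]); e=np.diff(W,axis=0); print(W.mean(0).round(4),[(round(np.linalg.norm(v),4),round(np.degrees(np.arctan2(v[1],v[0])),1)) for v in e])
for s,d in [(1,1),(1,-1),(-1,-1),(-1,1)]:
    a=np.radians(-9); print(proj("wrist",(.578+s*.026*np.cos(a)-d*.0335*np.sin(a),.171+s*.026*np.sin(a)+d*.0335*np.cos(a),.069),c).round(0))
go((.578,.171,.015,170.5))
# top/side heights of the carton
t=vision.camera("side"); cv2.imwrite("pics/s9.png",t[:,:,::-1])
```

```text
[array([341.7, 326.8]), array([93.3, 65.9]), np.float64(10.5)] 1218.0
[0.7499 0.2076 0.069 ] [(np.float64(0.0851), np.float64(161.4)), (np.float64(0.1053), np.float64(68.5)), (np.float64(0.087), np.float64(-14.3))]
[array([287., 189.]), array([30., 62.]), np.float64(90.0)] 1304.0
[0.5793 0.1729 0.069 ] [(np.float64(0.0623), np.float64(80.1)), (np.float64(0.0311), np.float64(-8.3)), (np.float64(0.0638), np.float64(-99.9))]
[array([ 53.5, 110.9]), array([107.5,  56.1]), np.float64(72.5)] 5502.0
[ 0.4678 -0.0342  0.069 ] [(np.float64(0.054), np.float64(95.5)), (np.float64(0.0941), np.float64(-0.3)), (np.float64(0.0586), np.float64(-83.2))]
[318. 212.]
[253. 213.]
[251. 163.]
[318. 162.]
now [0.5774 0.1688 0.2502] yaw 170.1 t 20.3 q [ 0.28  0.44  0.34  1.47 -0.    0.46]
(0.578, 0.171, 0.015, 170.5) -> [-0.     0.    -0.008] [-2.000e-04  2.400e-03  2.352e-01]
```

Emit:
jog_arm --deltas '[{"sy": 0.003, "sz": 0.06, "jaw": 0.085}, {"sy": 0.003, "sz": 0.12, "jaw": 0.085}, {"sy": 0.003, "sz": 0.18, "jaw": 0.085}, {"sy": 0.003, "sz": 0.215, "jaw": 0.085}, {"sy": 0.003, "sz": 0.226, "jaw": 0.085}, {"sy": 0.003, "sz": 0.226, "jaw": 0.085}, {"sy": 0.003, "sz": 0.226, "jaw": 0.07}, {"sy": 0.003, "sz": 0.226, "jaw": 0.055}, {"sy": 0.003, "sz": 0.226, "jaw": 0.04}, {"sy": 0.003, "sz": 0.226, "jaw": 0.04}]'

```text
clock: 21.6
eef_pos: [0.58, 0.1731, 0.0268]
tool_rot: [0.085, 0.996, 0.001, 0.002]
ft_force: [0.8, -1.6, 5.5]
grip_width: 0.0664
grasp_force: 67.6
```

Emit:
jog_arm --deltas '[{"sz": -0.02, "jaw": 0.04}, {"sz": -0.06, "jaw": 0.04}, {"sz": -0.12, "jaw": 0.04}, {"sz": -0.17, "jaw": 0.04}, {"sz": -0.226, "jaw": 0.04}, {"sz": -0.226, "jaw": 0.04}]'

```text
clock: 22.35
eef_pos: [0.5806, 0.1734, 0.2569]
tool_rot: [0.085, 0.996, 0.002, 0.006]
ft_force: [0.4, 0.4, -0.8]
grip_width: 0.0663
grasp_force: 67.0
```

Run:
```python
from h import *
go((.50,.10,.25,88.4),(.4795,-.083,.25,88.4),(.4795,-.083,.125,88.4))
```

```text
now [0.5806 0.1734 0.2569] yaw 170.2 t 22.35 q [0.29 0.44 0.36 1.47 0.   0.46]
(0.5, 0.1, 0.25, 88.4) -> [0.012 0.005 1.428] [ 0.0671 -0.0861  0.0057]
(0.4795, -0.083, 0.25, 88.4) -> [0.012 0.005 1.428] [ 0.0562 -0.2699  0.0048]
(0.4795, -0.083, 0.125, 88.4) -> [0.012 0.005 1.428] [ 0.0575 -0.2706  0.1298]
```

Emit:
jog_arm --deltas '[{"wz": 0.15, "sx": 0.01, "sy": -0.02, "jaw": 0.04}, {"wz": 0.32, "sx": 0.02, "sy": -0.05, "jaw": 0.04}, {"wz": 0.5, "sx": 0.03, "sy": -0.085, "jaw": 0.04}, {"wz": 0.68, "sx": 0.04, "sy": -0.12, "jaw": 0.04}, {"wz": 0.86, "sx": 0.05, "sy": -0.16, "jaw": 0.04}, {"wz": 1.04, "sx": 0.055, "sy": -0.2, "jaw": 0.04}, {"wz": 1.22, "sx": 0.055, "sy": -0.235, "jaw": 0.04}, {"wz": 1.4, "sx": 0.056, "sy": -0.26, "jaw": 0.04}, {"wz": 1.428, "sx": 0.056, "sy": -0.27, "jaw": 0.04}, {"wz": 1.428, "sx": 0.056, "sy": -0.27, "jaw": 0.04}]'

```text
clock: 23.6
eef_pos: [0.4766, -0.0841, 0.2497]
tool_rot: [0.717, 0.698, -0.0, -0.0]
ft_force: [0.3, -0.4, -0.8]
grip_width: 0.0662
grasp_force: 66.9
```

Run:
```python
from h import *
import pickle
go((.4795,-.083,.2,88.4),(.4795,-.083,.127,88.4))
t=vision.camera("top"); w=vision.camera("wrist"); s=vision.camera("side"); pickle.dump(vision.calibration("wrist"),open("w10.pkl","wb"))
cv2.imwrite("pics/w10.png",w[:,:,::-1])
o=np.zeros((600,800,3),np.uint8); a=cv2.resize(t[150:270,150:360],(600,343),interpolation=cv2.INTER_CUBIC)[:,:,::-1]; o[:343,:600]=a
o[345:600,:340]=cv2.resize(w,(340,255))[:,:,::-1]; o[345:600,345:685]=cv2.resize(s[150:300,200:400],(340,255))[:,:,::-1]
cv2.imwrite("pics/c10.png",o)
```

```text
now [ 0.4766 -0.0841  0.2497] yaw 88.5 t 23.6 q [-0.17  0.2   0.    1.37  0.    1.42]
(0.4795, -0.083, 0.2, 88.4) -> [-0.001 -0.001  0.001] [0.0011 0.0029 0.0497]
(0.4795, -0.083, 0.127, 88.4) -> [-0.001 -0.001  0.001] [0.0011 0.003  0.1227]
```

Emit:
jog_arm --deltas '[{"sy": 0.003, "sz": 0.02, "jaw": 0.04}, {"sy": 0.003, "sz": 0.045, "jaw": 0.04}, {"sy": 0.003, "sz": 0.06, "jaw": 0.04}, {"sy": 0.003, "sz": 0.075, "jaw": 0.04}, {"sy": 0.003, "sz": 0.09, "jaw": 0.04}, {"sy": 0.003, "sz": 0.09, "jaw": 0.04}]'

```text
clock: 24.5
eef_pos: [0.479, -0.0839, 0.1589]
tool_rot: [0.717, 0.697, -0.001, -0.001]
ft_force: [0.0, 0.1, -0.8]
grip_width: 0.0663
grasp_force: 67.0
```

Emit:
jog_arm --deltas '[{"sz": 0.012, "jaw": 0.04}, {"sz": 0.022, "jaw": 0.04}, {"sz": 0.028, "jaw": 0.04}, {"sz": 0.031, "jaw": 0.04}, {"sz": 0.032, "jaw": 0.04}, {"sz": 0.032, "jaw": 0.04}]'

```text
clock: 25.25
eef_pos: [0.4801, -0.0842, 0.1284]
tool_rot: [0.717, 0.697, 0.0, 0.0]
ft_force: [-0.3, 0.8, -1.1]
grip_width: 0.0663
grasp_force: 67.0
```

Emit:
jog_arm --deltas '[{"sz": 0.002, "jaw": 0.04}, {"sz": 0.002, "jaw": 0.04}, {"sz": 0.002, "jaw": 0.04}]'

```text
clock: 25.62
eef_pos: [0.4803, -0.0841, 0.1268]
tool_rot: [0.717, 0.697, 0.0, 0.001]
ft_force: [-1.2, -0.0, 4.5]
grip_width: 0.0663
grasp_force: 67.4
```

Touch-down (4.5 N). I'll release and back out over the row.

Emit:
jog_arm --deltas '[{"sz": 0.002, "jaw": 0.068}, {"sz": 0.002, "jaw": 0.075}, {"sz": 0.002, "jaw": 0.085}, {"sz": 0.002, "jaw": 0.085}, {"sz": -0.03, "jaw": 0.085}, {"sz": -0.08, "jaw": 0.085}, {"sx": -0.06, "sy": -0.06, "sz": -0.13, "jaw": 0.085}, {"sx": -0.11, "sy": -0.12, "sz": -0.13, "jaw": 0.085}, {"sx": -0.15, "sy": -0.18, "sz": -0.13, "jaw": 0.085}, {"sx": -0.19, "sy": -0.22, "sz": -0.13, "jaw": 0.085}]'

```text
clock: 26.88
eef_pos: [0.2925, -0.2367, 0.2551]
tool_rot: [0.717, 0.698, -0.0, 0.001]
ft_force: [-0.6, -2.2, -0.5]
grip_width: 0.0853
grasp_force: 0.0
```

Emit:
jog_arm --deltas '[{"sx": -0.05, "sy": -0.02, "jaw": 0.085}, {"sx": -0.1, "sy": -0.03, "jaw": 0.085}, {"sx": -0.1, "sy": -0.03, "jaw": 0.085}]'

```text
clock: 27.25
eef_pos: [0.2601, -0.3376, 0.2543]
tool_rot: [0.719, 0.695, -0.0, 0.0]
ft_force: [-0.8, 0.5, -0.3]
grip_width: 0.0852
grasp_force: 0.0
```

Run:
```python
from h import *
t=vision.camera("top"); s=vision.camera("side")
o=np.zeros((600,800,3),np.uint8); o[:340,:800]=cv2.resize(t[175:275,140:375],(800,340),interpolation=cv2.INTER_CUBIC)[:,:,::-1]
o[342:600,:344]=cv2.resize(s[155:305,210:410],(344,258),interpolation=cv2.INTER_CUBIC)[:,:,::-1]
o[342:600,350:694]=cv2.resize(t,(344,258))[:,:,::-1]
cv2.imwrite("pics/final.png",o); go()
```

```text
now [ 0.2607 -0.3348  0.2542] yaw 88.3 t 27.35 q [-0.91  0.08 -0.13  1.36  0.    0.69]
```

View pics/final.png

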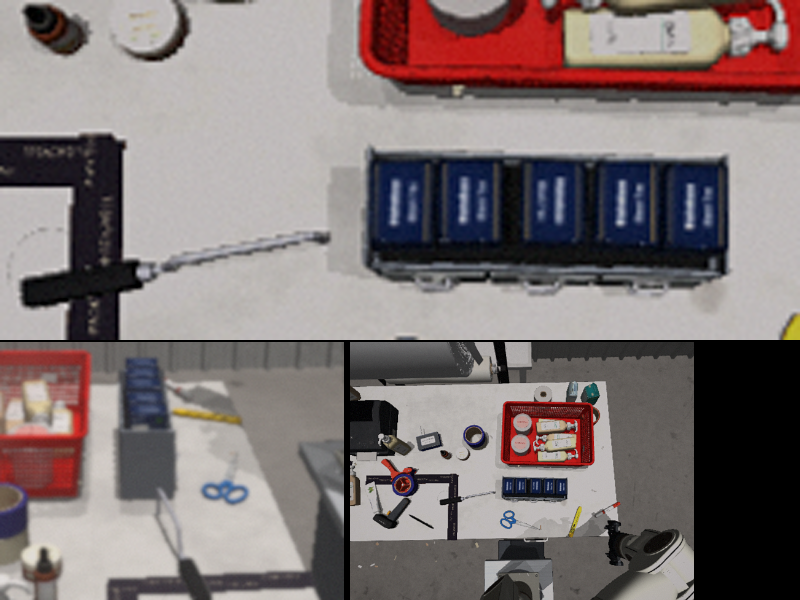

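The final view shows five cartons upright in one row in the tray (crop columns 400–700, row 205). The hook lies at its starting place and the bystanders have not moved.

```bash
python3 -c "
from workcell import bot, vision, ticket
print(ticket.job_done())"
```

```text
the job is handed in; nothing more can be done
None
```

The job is handed in at about 27 s: I drew the fallen carton out upright with the hook, laid the hook back in its place, and all five cartons now stand upright in one row in the tray, with the other things where they were.

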